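# Spring the waste tray of a mug-engraving jig with the release pin

### The job

Take the release pin from its stand and push it gently down the small hole in the guide plate on the jig's deck, feeling for the hole and the latch, until the hidden spring latch lets go and the waste tray springs fully out. Then put the pin back in its stand, fully home. Let nothing but the pin touch the jig, never force the pin, and leave the loose mug, the bottle and the spare cone where they are.

Things in the scene. Friction and masses are not known exactly. Their poses are not given: they have to be found in the camera images.
- jig: Mug-engraving jig, fixed to the table: a dark steel and aluminium base 220 (x) x 280 (y) x 85 mm high, with a blue and white mug clamped on a horizontal spindle over its far (+x) half (up to 185 mm above the table). The near half of its top is a flat aluminium deck, bare but for a small square guide plate. Origin: centre of the base's underside; z up; -x is its front, where the waste tray comes out.
- access_hole (a point): Nominal place of the access hole's mouth, 91 mm above the table, axes as the jig's. The hole is in the middle of a 50 x 50 x 6 mm steel guide plate lying on the deck; plate and hole are up to 3.5 mm off this point along x and along y, differently each time (not measured; it does not shift when touched). Hole: round, 8.5 mm wide, 1 mm chamfer, straight down; below it is a wider opening.
- latch_space (a point): Fixed point 25 mm below access_hole. The hidden striker, a level steel disc 28 mm wide centred here, has its top here or up to 14 mm lower: the depth differs each time, unmeasured. Sprung and damped: 3 N starts it, 7 N at 6 mm, plus 5 N per 10 mm/s and 2 N friction. After 6 to 7 mm it frees the tray; at 9.5 mm is a rigid stop. Over 25 N between pin and jig, plate or latch fails the job.
- tray (a joint): How far the waste tray stands out of the jig, in m: 0 shut and latched, 0.05 fully out at its stop. Once let go it is driven out by its own spring towards the jig's -x within half a second and stays out.
- tray_front (a point): Middle of the top edge of the tray's aluminium front plate (174 mm wide, 62 mm high), 69 mm above the table; moves with the tray.
- pin_center (a point): Centre of the loose release pin's grip, a plain wooden cylinder 20 mm in diameter and 45 mm high; pin z points up, from the tip to the grip, along the axis. Below the grip a steel rod 6 mm in diameter and 70 mm long runs on the same axis to a round tip. About 60 g. It starts upright in its stand, the grip's underside resting on the stand's top.
- pin_tip (a point): End of the pin's rod, on the axis, 92.5 mm below the centre of the grip.
- stand: Stand for the pin: a black block 60 x 60 x 75 mm high, fixed to the table, with an upright hole through its middle. Origin: centre of its underside.
- stand_hole (a point): Centre of the mouth of the stand's hole, on its top face 75 mm above the table: 10.5 mm wide, with a 1.5 mm chamfer, straight down to the table. With the pin home the grip rests on this face and the tip is 5 mm above the table.
- blank_mug: Bystander: loose white mug, 82 mm wide, 95 mm high, standing on the table. Origin: centre of its underside.
- cleaner: Bystander: loose white bottle, 56 mm wide, 150 mm high, upright. Origin: centre of its underside.
- spare_cone: Bystander: loose black rubber cone, 90 mm wide, 35 mm high, wide end down. Origin: centre of its underside.
Mind the look-alikes: they are no part of the job. Of the things that look like the part that bears pin_center, take the one that is nearest to the robot's base at the start.

How it is judged:
By the outcome, as a careful person would: the job done as asked, in the order asked, and still so for the second after the job is handed in, with the robot touching nothing.
It also fails if it takes over 72 s, if anything falls off the work surface, if the arm or the gripper's body presses on something with over 40 N, if the wrist force passes 120 N, or if a joint passes its speed limit or range.

### The arm

A 6-joint arm with a two-finger parallel gripper is mounted at the origin on the work surface. World frame = base frame: x ahead of the robot, y to its left, z up, the work surface at z = 0. Lengths are in m, angles in degrees, forces in N, time in s.
With the tool pointing down it reaches from about 0.35 to 0.875 m from the base axis. Payload 4.2 kg.
Tool frame: the origin (TCP) lies midway between the tips of the shut fingers; the grasp point (between the pads) lies 19 mm behind it; z points along the fingers, y is the direction in which the jaws open and shut (so a half turn about z gives the same grasp; the last joint's range is limited). The gripper opens to 87 mm and grips with 3 to 60 N. Pads are 19 mm wide; open, the fingers measure 117 mm over their backs; the gripper's body (75 mm by 190 mm) begins 51 mm behind the grasp point.
Start: joints at [89.874, 22.042, 0.453, 0, -68.411, -14.817], TCP at [0.161, 0.604, 0.223] pointing down, gripper open.
Joint ranges: [-179.83, 179.83], [-69.29, 118.12], [-61.27, 80.66], [-181.25, 117.63], [-171.15, -9.14], [-177.46, 177.46]. Speed limits (degrees/s): [159.86, 159.86, 180, 180, 180, 180].

### API

Orientations are given as a 3x3 rotation matrix whose columns are the frame's x, y, z axes.
In Python, from station import r gives the robot as it stands.
- The arm moves only by the tool play_rows, never from a script. Its argument "commands" is a list that holds one entry, the list of rows, each a list of 7 numbers: the shift along the world's x, y, z in m, then the turn, a rotation vector about the world's x, y, z in rad, then the closure, from 0 (fully open) to 1 (shut). A call has 1 to 5 rows; each row is the pose to reach, as a shift and turn from the pose commanded when the call began; what a row does not reach only later rows make up. A row lasts 1/10 s, in which the tool goes at most 50 mm and 8.59 degrees, less where a joint would pass 70% of its speed; a pose out of reach is approached as far as the arm can. A call with a gripper value outside its range is refused whole. The fingers move at their own pace and stop on an object; the grip force is fixed at half the most. Time passes only in rows, so rows that repeat a pose let the fingers close. It gives the time, the measured TCP pose, the force and the opening at its end, in the units of the state.
- r.sense(): the state, without advancing time (a new reading comes with each control period).
- r.capture(name): name is "side" or "top" or "wrist"; returns a dict with "image" (480x640x3 uint8, red, green, blue), "range_z" (480x640 float32, m along the optical axis (not along the pixel's ray), 0 where there is no reading), "intrinsics" (3x3 intrinsics, pixels), "extrinsics" (4x4, takes a point from camera to world coordinates); the wrist camera has in their place "mount" (4x4, takes a point from camera to tool coordinates, whose origin is the TCP and whose axes are the flange's). Camera axes: x right, y up, looking along -z (the intrinsics and any distortion apply to the point x, -y, -z); pixel columns grow to the right and rows downward; lengths in m; the calibration is good to about 2 mm. A picture is of the moment at which its call begins: read the wrist's pose just before it.
- r.finish_job(): hands the job in, once; it reports no verdict.
The state is a dict: "time_s": time; "joints": joint angles; "joint_velocities": joint speeds; "effort": joint torques, N m; "tcp_pos": TCP position; "ee_rot": TCP orientation; "wrist_force": force on the tool from outside, world axes, zero at the start; "moment": the same for the moment, N m; "gripper_width": opening from 0.0 (shut) to 1.0 (fully open).
Only numpy, scipy, OpenCV 4.12 (cv2) and the standard library are available. Lean on these libraries where they do the work, as an engineer would, in place of code of your own. Each camera call takes 0.05 s, during which the arm holds its last target. There are 200 camera calls.

## Working session

There is one attempt and no reset: what is moved stays moved. The work goes in short steps, Python scripts to look and compute and a tool call to move; the robot and the scene stay as the last step left them, time stands still between calls to the robot, and variables do not carry over. Pictures are saved under pics/ and viewed, about 8 in all and at most 12, crops included, and the job is handed in when it is done.

Besides the shell and the picture viewer there is one more tool, called after ">>>" in YAML: its name, and indented under it one key for each argument. play_rows: Moves the arm, as the interface text tells. Its arguments: {"type":"object","properties":{"commands":{"type":"array","items":{"type":"array","items":{"type":"array","items":{"type":"number"}}}}},"required":["commands"]}

```bash
mkdir -p pics
cat > h.py <<'E'
from station import r
import numpy as np, cv2
def cap(n):
    s=r.sense(); d=r.capture(n)
    if 'extrinsics' in d: E=np.array(d['extrinsics'])
    else:
        T=np.eye(4);T[:3,:3]=np.array(s['ee_rot']);T[:3,3]=s['tcp_pos'];E=T@np.array(d['mount'])
    d['E']=E;d['K']=np.array(d['intrinsics']);return d
def cloud(d):
    z=d['range_z'];K=d['K'];v,u=np.mgrid[:480,:640]
    P=np.stack([(u-K[0,2])/K[0,0]*z,-(v-K[1,2])/K[1,1]*z,-z],-1)
    W=P@d['E'][:3,:3].T+d['E'][:3,3]; W[z==0]=np.nan; return W
def ray(d,u,v,h):
    K=d['K'];q=d['E'][:3,:3]@np.array([(u-K[0,2])/K[0,0],-(v-K[1,2])/K[1,1],-1]);o=d['E'][:3,3]
    return o+q*(h-o[2])/q[2]
def save(d,n,crop=None,s=1):
    im=d['image'][:,:,::-1]
    if crop: a,b,c,e=crop; im=im[b:e,a:c]
    cv2.imwrite('pics/'+n+'.png',cv2.resize(im,None,fx=s,fy=s))
E
python3 - <<'E'
from h import *
s=r.sense();print(s)
for n in ['top','side','wrist']:
    d=cap(n);save(d,n+'0');np.savez('/tmp/'+n,**{k:d[k] for k in['image','range_z','E','K']});print(n,d.keys(),d['E'].round(3).tolist(),d['K'].round(1).tolist())
a=[cv2.imread(f'pics/{n}0.png') for n in['top','side']]
E
```

```text
{'time_s': 0.0, 'joints': array([ 8.98747394e+01,  2.20889385e+01,  3.78674039e-01, -2.97284095e-02,
       -6.84104678e+01, -1.48171528e+01]), 'joint_velocities': array([-0.00241886,  0.04010119,  0.00912818,  0.06902478, -0.05478962,
        0.08227709]), 'effort': array([ 1.16542124e-04, -3.90662813e+01,  1.87400562e+01,  4.21990022e+00,
        1.09270585e-02, -1.94480713e-04]), 'tcp_pos': array([0.16097141, 0.60328131, 0.22146934]), 'ee_rot': array([[ 9.66136112e-01, -2.58032509e-01, -4.87062887e-04],
       [-2.58032958e-01, -9.66133819e-01, -2.10606852e-03],
       [ 7.28662155e-05,  2.16042713e-03, -9.99997664e-01]]), 'wrist_force': array([-0.39214403,  0.01422936, -0.8409536 ]), 'moment': array([-0.03319475, -0.00154809,  0.01982245]), 'gripper_width': 1.0019998569377104}
top dict_keys(['image', 'range_z', 'intrinsics', 'extrinsics', 'E', 'K']) [[-0.013, 0.988, -0.156, 0.429], [-1.0, -0.014, -0.004, -0.057], [-0.006, 0.156, 0.988, 1.025], [0.0, 0.0, 0.0, 1.0]] [[452.2, 0.0, 322.7], [0.0, 452.2, 240.8], [0.0, 0.0, 1.0]]
side dict_keys(['image', 'range_z', 'intrinsics', 'extrinsics', 'E', 'K']) [[0.719, 0.437, -0.541, 0.008], [-0.696, 0.451, -0.559, -0.642], [-0.0, 0.778, 0.628, 0.74], [0.0, 0.0, 0.0, 1.0]] [[471.6, 0.0, 321.8], [0.0, 471.6, 238.5], [0.0, 0.0, 1.0]]
wrist dict_keys(['image', 'range_z', 'intrinsics', 'mount', 'E', 'K']) [[-0.258, 0.921, 0.292, 0.241], [-0.966, -0.246, -0.077, 0.583], [0.001, -0.302, 0.953, 0.385], [0.0, 0.0, 0.0, 1.0]] [[345.9, 0.0, 313.0], [0.0, 345.9, 236.1], [0.0, 0.0, 1.0]]
```

View pics/top0.png

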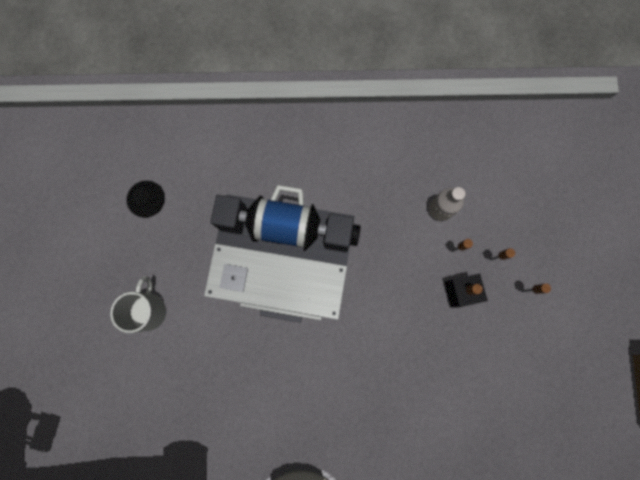

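View pics/side0.png

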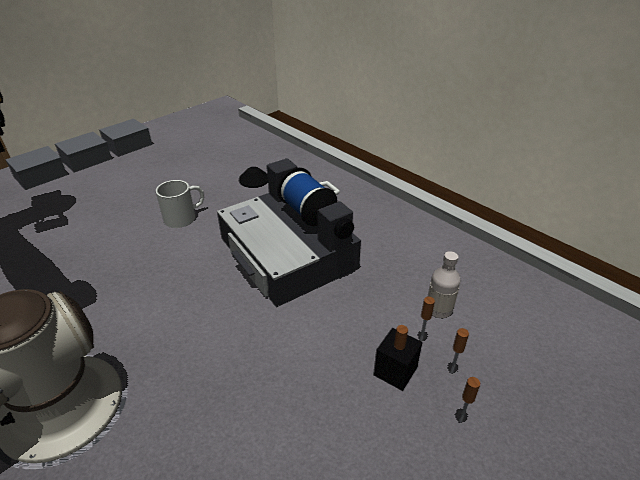

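Candidates for the pin, in top-view pixels: in the stand (477,289), and loose-looking ones at (466,244), (508,254) and (542,288). The description (in its stand, nearest the base) picks the one in the stand. I'll measure it next.

Run:
```python
from h import *
for n in ['top','side']:
    d=dict(np.load(f'/tmp/{n}.npz'));W=cloud(d);im=d['image'].astype(int)
    m=((im[...,0]-im[...,2]>40)&(im[...,0]>1.5*im[...,1])).astype(np.uint8)
    k,l,st,c=cv2.connectedComponentsWithStats(m)
    for i in range(1,k):
        if 15<st[i,4]<2000:
            p=W[l==i]; zt=np.nanpercentile(p[:,2],95); t=p[p[:,2]>zt-.005]
            print(n,c[i].round(),st[i,4],np.nanmedian(p,0).round(3),'top',zt.round(3),t.mean(0).round(4),'r',np.hypot(*np.nanmedian(p,0)[:2]).round(3))
d=dict(np.load('/tmp/top.npz'));W=cloud(d)
def box(mask,n):
    p=W[mask][:,:2]; print(n,len(p),cv2.minAreaRect((p*1000).astype(np.float32)), np.nanmedian(W[mask],0).round(4))
x,y,z=W[...,0],W[...,1],W[...,2]; u=np.arange(640)[None];v=np.arange(480)[:,None]
box((abs(z-.085)<.0035)&(u>195)&(u<360)&(v>235)&(v<325),'deck')
box((abs(z-.075)<.006)&(u>440)&(u<495)&(v>265)&(v<310),'stand')
for nm,(a,b) in dict(hole=(233,278),deckc1=(219,249),c2=(342,269),c3=(335,312),c4=(210,291)).items(): print(nm,W[b,a].round(4),ray(d,a,b,.091 if nm=='hole' else .085).round(4))
save(d,'x1',(200,230,360,330),5)
s=dict(np.load('/tmp/side.npz'))
a=d['image'][235:325,195:295,::-1];b=s['image'][285:425,370:490,::-1]
cv2.imwrite('pics/c1.png',np.hstack([cv2.resize(a,(400,360)),cv2.resize(b,(400,360))]))
```

```text
side [429. 300.] 60 [ 0.563 -0.348  0.114] top 0.115 [ 0.5628 -0.3486  0.1135] r 0.662
side [402. 329.] 78 [ 0.47  -0.36   0.119] top 0.12 [ 0.4702 -0.3593  0.1187] r 0.592
side [463. 332.] 77 [ 0.542 -0.433  0.113] top 0.115 [ 0.5423 -0.4333  0.1134] r 0.694
side [473. 382.] 103 [ 0.47  -0.499  0.114] top 0.115 [ 0.4702 -0.4987  0.1137] r 0.685
deck 7879 ((522.3849487304688, 41.57122039794922), (280.418212890625, 163.82838439941406), 79.50157928466797) [0.5091 0.0301 0.0855]
stand 719 ((472.0005798339844, -358.1251220703125), (59.86201858520508, 60.909934997558594), 12.04086685180664) [ 0.4706 -0.3539  0.0753]
hole [0.5038 0.1389 0.0616] [0.5015 0.1329 0.091 ]
deckc1 [0.5637 0.1652 0.0826] [0.5633 0.1646 0.085 ]
c2 [ 0.5172 -0.0927  0.0898] [ 0.5176 -0.0929  0.085 ]
c3 [ 0.4293 -0.0767  0.0841] [ 0.4293 -0.0767  0.085 ]
c4 [0.4756 0.1804 0.0885] [0.4758 0.1813 0.085 ]
```

View pics/c1.png

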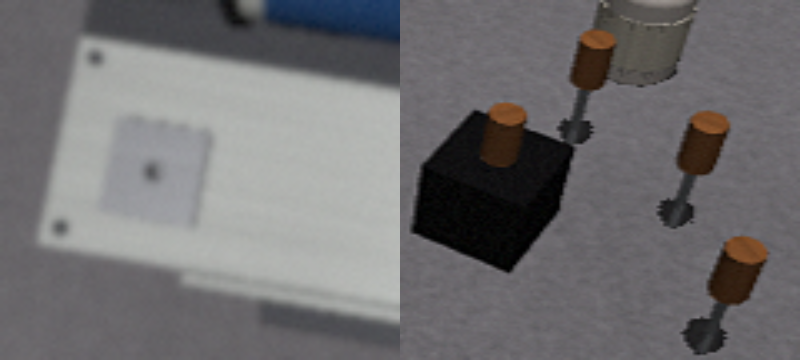

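The left half shows the guide plate with its hole at about (233,278) in the top view. The right half shows the stand pin upright and home in the black block, with the three look-alikes on round feet. I'll look at the hole from the wrist on the way to the stand.

>>> play_rows:
  commands:
    - [[0.04, -0.03, 0.01, 0, 0, 0, 0], [0.07, -0.06, 0.02, 0, 0, 0, 0], [0.1, -0.09, 0.03, 0, 0, 0, 0], [0.13, -0.12, 0.03, 0, 0, 0, 0], [0.16, -0.15, 0.03, 0, 0, 0, 0]]

```text
time_s: 0.65
tcp_pos: [0.322, 0.4525, 0.2528]
ee_rot: [[0.966, -0.258, 0.0], [-0.258, -0.966, 0.001], [-0.0, -0.0, -1.0]]
wrist_force: [0.8, -0.1, 0.0]
gripper_width: 0.999
```

>>> play_rows:
  commands:
    - [[0.02, -0.035, 0, 0, 0, 0, 0], [0.04, -0.075, 0, 0, 0, 0, 0], [0.06, -0.115, 0, 0, 0, 0, 0], [0.08, -0.155, 0, 0, 0, 0, 0], [0.1, -0.19, 0, 0, 0, 0, 0]]

```text
time_s: 1.15
tcp_pos: [0.4213, 0.2618, 0.2525]
ee_rot: [[0.966, -0.258, -0.0], [-0.258, -0.966, -0.0], [-0.0, 0.0, -1.0]]
wrist_force: [0.7, 0.5, -0.6]
gripper_width: 0.999
```

>>> play_rows:
  commands:
    - [[0.02, -0.035, 0, 0, 0, 0, 0], [0.04, -0.07, 0, 0, 0, 0, 0], [0.055, -0.1, 0, 0, 0, 0, 0], [0.06, -0.12, 0, 0, 0, 0, 0], [0.06, -0.12, 0, 0, 0, 0, 0]]

```text
time_s: 1.65
tcp_pos: [0.4813, 0.1417, 0.2522]
ee_rot: [[0.965, -0.261, -0.001], [-0.261, -0.965, -0.001], [-0.001, 0.001, -1.0]]
wrist_force: [-0.8, 0.3, 0.2]
gripper_width: 1.0
```

Run:
```python
from h import *
s=r.sense();print(s['time_s'],s['tcp_pos'],s['wrist_force'],s['joints'].round(0))
d=cap('wrist');np.savez('/tmp/w1',**{k:d[k] for k in['image','range_z','E','K']});save(d,'w1')
q=d['E'][:3,:3].T@(np.array([.5015,.1329,.091])-d['E'][:3,3]);K=d['K'];print('expect px',K[0,0]*q[0]/-q[2]+K[0,2],K[1,1]*-q[1]/-q[2]+K[1,2])
```

```text
1.65 [0.48127147 0.14166702 0.25220314] [-0.78929681  0.30305544  0.18084895] [ 35.   9. -14.  -0. -68.  40.]
expect px 317.50853804809645 192.94222155639912
```

View pics/w1.png

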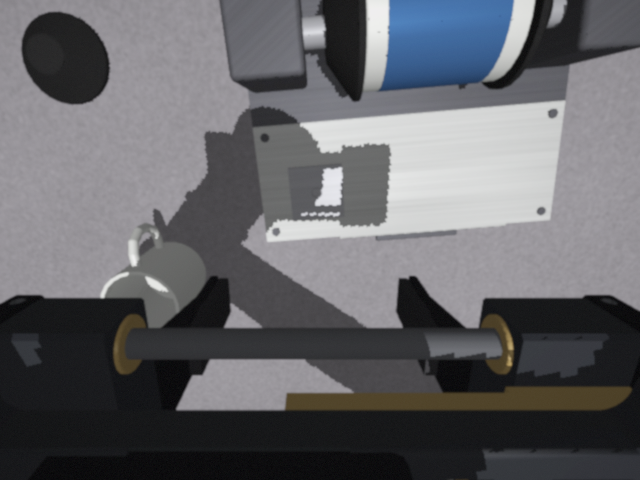

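The wrist view shows the plate around (315,192), half in the gripper's shadow. I'll enhance that crop.

Run:
```python
from h import *
d=dict(np.load('/tmp/w1.npz'));g=cv2.cvtColor(d['image'],cv2.COLOR_RGB2GRAY)
c=g[145:240,255:400];e=cv2.createCLAHE(6,(4,3)).apply(c)
cv2.imwrite('pics/w1c.png',cv2.resize(e,None,fx=5,fy=5,interpolation=cv2.INTER_CUBIC))
```

```text
(no output)
```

View pics/w1c.png

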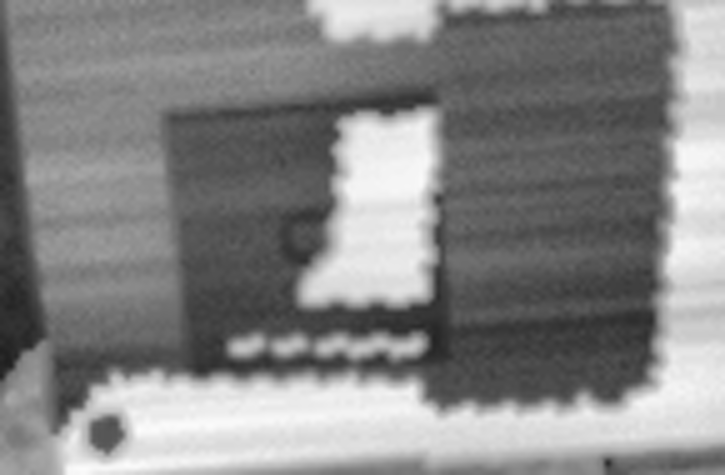

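>>> play_rows:
  commands:
    - [[0, -0.035, 0, 0, 0, 0, 0], [0, -0.08, 0, 0, 0, 0, 0], [0, -0.125, 0, 0, 0, 0, 0], [0, -0.17, 0, 0, 0, 0, 0], [0, -0.215, 0, 0, 0, 0, 0]]

```text
time_s: 2.2
tcp_pos: [0.481, -0.0716, 0.2527]
ee_rot: [[0.967, -0.256, 0.001], [-0.256, -0.967, 0.0], [0.0, -0.0, -1.0]]
wrist_force: [0.1, 0.0, -0.0]
gripper_width: 1.0
```

>>> play_rows:
  commands:
    - [[0, -0.045, 0, 0, 0, 0, 0], [0, -0.09, 0, 0, 0, 0, 0], [0, -0.135, 0, 0, 0, 0, 0], [0, -0.18, 0, 0, 0, 0, 0], [-0.005, -0.215, 0, 0, 0, 0, 0]]

```text
time_s: 2.7
tcp_pos: [0.4767, -0.2874, 0.2522]
ee_rot: [[0.966, -0.257, -0.0], [-0.257, -0.966, -0.0], [-0.0, 0.0, -1.0]]
wrist_force: [0.8, 0.7, -0.5]
gripper_width: 1.0
```

>>> play_rows:
  commands:
    - [[-0.005, -0.035, -0.01, 0, 0, 0, 0], [-0.005, -0.06, -0.02, 0, 0, 0, 0], [-0.005, -0.07, -0.04, 0, 0, 0, 0], [-0.005, -0.071, -0.06, 0, 0, 0, 0], [-0.005, -0.071, -0.06, 0, 0, 0, 0]]

```text
time_s: 3.2
tcp_pos: [0.4699, -0.3557, 0.1891]
ee_rot: [[0.966, -0.258, -0.006], [-0.258, -0.966, 0.004], [-0.007, -0.002, -1.0]]
wrist_force: [-0.8, 0.6, 0.3]
gripper_width: 0.995
```

Run:
```python
from h import *
d0=dict(np.load('/tmp/w1.npz'));print('hole wrist',ray(d0,316.2,192.3,.091))
s=r.sense();print(s['time_s'],s['tcp_pos'],s['wrist_force'])
d=cap('wrist');np.savez('/tmp/w2',**{k:d[k] for k in['image','range_z','E','K']});save(d,'w2')
im=d['image'].astype(int);m=((im[...,0]-im[...,2]>25)&(im[...,0]>1.4*im[...,1])).astype(np.uint8);W=cloud(d)
m[260:]=0
k,l,st,c=cv2.connectedComponentsWithStats(m)
for i in range(1,k):
    if st[i,4]>50:
        p=W[l==i];t=p[p[:,2]>.115];print(c[i],st[i],np.nanmedian(p,0).round(4),len(t),((np.nanmax(t,0)+np.nanmin(t,0))/2).round(4) if len(t) else '')
```

```text
hole wrist [0.50241673 0.1339378  0.091     ]
3.2 [ 0.46989466 -0.35565064  0.18908014] [-0.79391259  0.59623543  0.2893159 ]
```

View pics/w2.png

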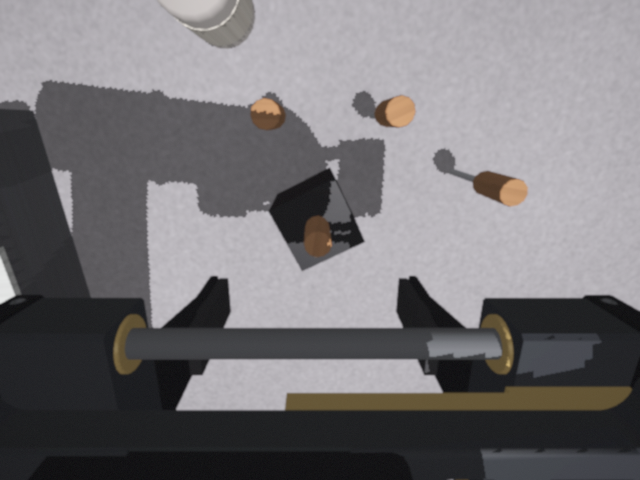

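The wrist view shows the stand's black top around (316,220), with the grip from (318,218) to (318,256) and its top face at about (318,243). The shot is partly shadowed, and the fingers are clear of the look-alikes.

Run:
```python
from h import *
d=dict(np.load('/tmp/w2.npz'));W=cloud(d)
print(ray(d,318,243,.12).round(4))
R=W[150:280,250:380];m=abs(R[...,2]-.075)<.004;p=(R[m][:,:2]*1000).astype(np.float32);print('stand',m.sum(),cv2.minAreaRect(p))
m=(R[...,2]>.116)&(R[...,2]<.125);t=R[m];print('griptop',len(t),np.median(t,0),cv2.minEnclosingCircle((t[:,:2]*1000).astype(np.float32)))
m=(R[...,2]>.085)&(R[...,2]<.125);t=R[m];print('grip',len(t),t.min(0),t.max(0))
```

```text
[ 0.4719 -0.3585  0.12  ]
stand 4167 ((471.1684265136719, -357.41229248046875), (60.60622024536133, 60.212745666503906), 11.917635917663574)
griptop 601 [ 0.47249958 -0.35786372  0.12140456] ((471.4145812988281, -357.61285400390625), 10.070816993713379)
grip 877 [ 0.46211967 -0.36733841  0.0851267 ] [ 0.48141603 -0.34803067  0.12319393]
```

>>> play_rows:
  commands:
    - [[0, -0.001, -0.025, 0, 0, 0, 0], [0, -0.001, -0.05, 0, 0, 0, 0], [0, -0.001, -0.07, 0, 0, 0, 0], [0, -0.001, -0.085, 0, 0, 0, 0], [0, -0.001, -0.09, 0, 0, 0, 0]]

```text
time_s: 3.75
tcp_pos: [0.4715, -0.3573, 0.1023]
ee_rot: [[0.967, -0.256, -0.001], [-0.256, -0.967, 0.0], [-0.001, -0.0, -1.0]]
wrist_force: [-0.5, -0.2, 0.2]
gripper_width: 1.001
```

>>> play_rows:
  commands:
    - [[0, 0, -0.008, 0, 0, 0, 0], [0, 0, -0.015, 0, 0, 0, 0], [0, 0, -0.018, 0, 0, 0, 0], [0, 0, -0.018, 0, 0, 0, 0], [0, 0, -0.018, 0, 0, 0, 0.3]]

```text
time_s: 4.25
tcp_pos: [0.4714, -0.3583, 0.085]
ee_rot: [[0.966, -0.258, 0.001], [-0.258, -0.966, -0.0], [0.001, 0.0, -1.0]]
wrist_force: [-0.6, -0.8, 0.3]
gripper_width: 0.963
```

>>> play_rows:
  commands:
    - [[0, 0, 0, 0, 0, 0, 0.4], [0, 0, 0, 0, 0, 0, 0.5], [0, 0, 0, 0, 0, 0, 0.6], [0, 0, 0, 0, 0, 0, 0.65], [0, 0, 0, 0, 0, 0, 0.65]]

```text
time_s: 4.75
tcp_pos: [0.4711, -0.3582, 0.0846]
ee_rot: [[0.966, -0.258, 0.0], [-0.258, -0.966, -0.0], [0.0, 0.0, -1.0]]
wrist_force: [0.1, 0.4, -0.8]
gripper_width: 0.541
```

>>> play_rows:
  commands:
    - [[0, 0, 0, 0, 0, 0, 0.75], [0, 0, 0, 0, 0, 0, 0.8], [0, 0, 0, 0, 0, 0, 1], [0, 0, 0, 0, 0, 0, 1], [0, 0, 0, 0, 0, 0, 1]]

```text
time_s: 5.25
tcp_pos: [0.4711, -0.3581, 0.0845]
ee_rot: [[0.966, -0.258, -0.0], [-0.258, -0.966, -0.0], [-0.0, 0.0, -1.0]]
wrist_force: [-0.2, -1.2, 0.0]
gripper_width: 0.22
```

>>> play_rows:
  commands:
    - [[0, 0, 0, 0, 0, 0, 1], [0, 0, 0, 0, 0, 0, 1], [0, 0, 0, 0, 0, 0, 1], [0, 0, 0.002, 0, 0, 0, 1], [0, 0, 0.004, 0, 0, 0, 1]]

```text
time_s: 5.75
tcp_pos: [0.471, -0.3581, 0.0886]
ee_rot: [[0.966, -0.258, -0.0], [-0.258, -0.966, 0.0], [-0.0, -0.0, -1.0]]
wrist_force: [-0.2, -0.6, -0.7]
gripper_width: 0.221
```

>>> play_rows:
  commands:
    - [[0, 0, 0.015, 0, 0, 0, 1], [0, 0, 0.035, 0, 0, 0, 1], [0, 0, 0.06, 0, 0, 0, 1], [0, 0, 0.085, 0, 0, 0, 1], [0, 0, 0.11, 0, 0, 0, 1]]

```text
time_s: 6.25
tcp_pos: [0.471, -0.358, 0.1997]
ee_rot: [[0.966, -0.258, 0.0], [-0.258, -0.966, 0.0], [-0.0, -0.0, -1.0]]
wrist_force: [0.3, 0.4, -0.8]
gripper_width: 0.224
```

>>> play_rows:
  commands:
    - [[0, 0.015, 0.01, 0, 0, 0, 1], [0, 0.04, 0.011, 0, 0, 0, 1], [0, 0.075, 0.011, 0, 0, 0, 1], [0, 0.11, 0.011, 0, 0, 0, 1], [0, 0.145, 0.011, 0, 0, 0, 1]]

```text
time_s: 6.75
tcp_pos: [0.4702, -0.2111, 0.2089]
ee_rot: [[0.966, -0.258, -0.001], [-0.258, -0.966, 0.001], [-0.001, -0.0, -1.0]]
wrist_force: [0.9, -0.1, -0.8]
gripper_width: 0.22
```

>>> play_rows:
  commands:
    - [[0.005, 0.035, 0, 0, 0, 0, 1], [0.01, 0.07, 0, 0, 0, 0, 1], [0.015, 0.105, 0, 0, 0, 0, 1], [0.02, 0.14, 0, 0, 0, 0, 1], [0.025, 0.175, 0, 0, 0, 0, 1]]

```text
time_s: 7.25
tcp_pos: [0.4951, -0.0362, 0.2091]
ee_rot: [[0.966, -0.258, -0.001], [-0.258, -0.966, 0.0], [-0.001, 0.0, -1.0]]
wrist_force: [-0.2, -0.3, -0.9]
gripper_width: 0.224
```

>>> play_rows:
  commands:
    - [[0.006, 0.035, 0, 0, 0, 0, 1], [0.006, 0.07, 0, 0, 0, 0, 1], [0.006, 0.105, 0, 0, 0, 0, 1], [0.006, 0.135, 0, 0, 0, 0, 1], [0.006, 0.155, 0, 0, 0, 0, 1]]

```text
time_s: 7.75
tcp_pos: [0.5009, 0.1191, 0.209]
ee_rot: [[0.967, -0.256, -0.001], [-0.256, -0.967, 0.0], [-0.001, 0.0, -1.0]]
wrist_force: [0.1, -0.3, -1.4]
gripper_width: 0.227
```

>>> play_rows:
  commands:
    - [[0, 0.01, 0, 0, 0, 0, 1], [0, 0.0155, 0, 0, 0, 0, 1], [0, 0.0165, -0.01, 0, 0, 0, 1], [0, 0.0165, -0.015, 0, 0, 0, 1], [0, 0.0165, -0.015, 0, 0, 0, 1]]

```text
time_s: 8.25
tcp_pos: [0.5012, 0.1321, 0.1931]
ee_rot: [[0.966, -0.259, -0.003], [-0.259, -0.966, -0.001], [-0.002, 0.002, -1.0]]
wrist_force: [-0.5, 0.3, -0.2]
gripper_width: 0.222
```

Run:
```python
from h import *
s=r.sense();t=s['tcp_pos'];print(s['time_s'],t,s['wrist_force'],s['gripper_width'])
a=cap('side');b=cap('wrist');np.savez('/tmp/s3',**{k:a[k] for k in['image','range_z','E','K']});np.savez('/tmp/w3',**{k:b[k] for k in['image','range_z','E','K']})
def px(d,p):
    q=d['E'][:3,:3].T@(np.array(p)-d['E'][:3,3]);K=d['K'];return np.round([K[0,0]*q[0]/-q[2]+K[0,2],K[1,1]*-q[1]/-q[2]+K[1,2]],1)
tip=t-[0,0,.0795]
print('tip px',px(a,tip),px(b,tip),'hole px',px(a,[.502,.1335,.091]),px(b,[.502,.1335,.091]))
u,v=px(a,tip).astype(int);A=a['image'][v-60:v+40,u-60:u+60,::-1]
B=b['image'][140:300,210:420,::-1]
cv2.imwrite('pics/c3.png',np.hstack([cv2.resize(A,(400,333),interpolation=2),cv2.resize(B,(400,333),interpolation=2)])); print(u,v)
```

```text
8.25 [0.5012223  0.13214574 0.19307323] [-0.54310689  0.28053246 -0.16407863] 0.22191290216680334
tip px [242.4 204.8] [314.8 242.6] hole px [243.4 212.4] [312.8 233.1]
242 204
```

View pics/c3.png

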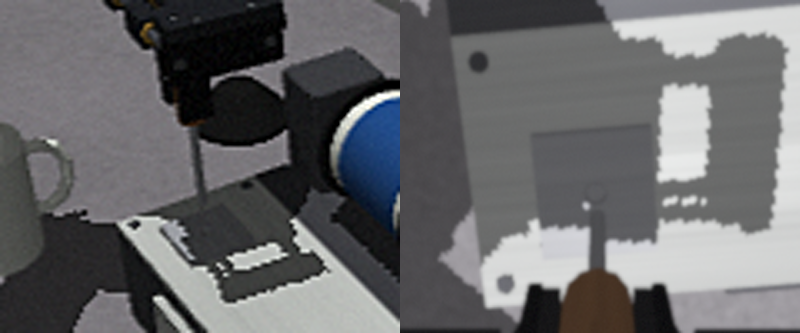

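The left crop (side view) shows the upright rod just over the plate. In the right crop (wrist view) the hole is at about (313,232) and the tip at about (313,241), so they are nearly in line. I'll lower to 5 mm above the plate and check once more.

>>> play_rows:
  commands:
    - [[-0.0005, -0.0005, -0.004, 0, 0, 0, 1], [-0.0005, -0.0005, -0.01, 0, 0, 0, 1], [-0.0005, -0.0005, -0.015, 0, 0, 0, 1], [-0.0005, -0.0005, -0.019, 0, 0, 0, 1], [-0.0005, -0.0005, -0.019, 0, 0, 0, 1]]

```text
time_s: 8.85
tcp_pos: [0.5012, 0.1326, 0.1747]
ee_rot: [[0.966, -0.258, -0.001], [-0.258, -0.966, -0.001], [-0.001, 0.001, -1.0]]
wrist_force: [-0.6, -0.7, -0.7]
gripper_width: 0.222
```

Run:
```python
from h import *
s=r.sense();t=s['tcp_pos'];print(s['time_s'],t,s['wrist_force'],s['gripper_width'])
b=cap('wrist');a=cap('side')
def px(d,p):
    q=d['E'][:3,:3].T@(np.array(p)-d['E'][:3,3]);K=d['K'];return np.round([K[0,0]*q[0]/-q[2]+K[0,2],K[1,1]*-q[1]/-q[2]+K[1,2]],1)
t=r.sense()['tcp_pos'];print(t)
tip=t-[0,0,.0795];u,v=px(a,tip).astype(int)
print('tip',px(b,tip),'hole',px(b,[.502,.1335,.091]),'side tip',px(a,tip),px(a,[.502,.1335,.091]))
g=lambda I:cv2.createCLAHE(4,(2,2)).apply(cv2.cvtColor(I,cv2.COLOR_RGB2GRAY))
B=g(b['image'][215:275,275:355]);A=g(a['image'][v-30:v+30,u-40:u+40])
cv2.imwrite('pics/c4.png',np.hstack([cv2.resize(I,(400,300),interpolation=2) for I in(A,B)]));print(u,v)
```

```text
8.85 [0.50118893 0.13262949 0.17470429] [-0.57330275 -0.68612277 -0.70649383] 0.22161733787499552
[0.5016687  0.13288467 0.17546453]
tip [313.9 242.2] hole [313.  239.9] side tip [243.2 210.8] [243.4 212.4]
243 210
```

View pics/c4.png

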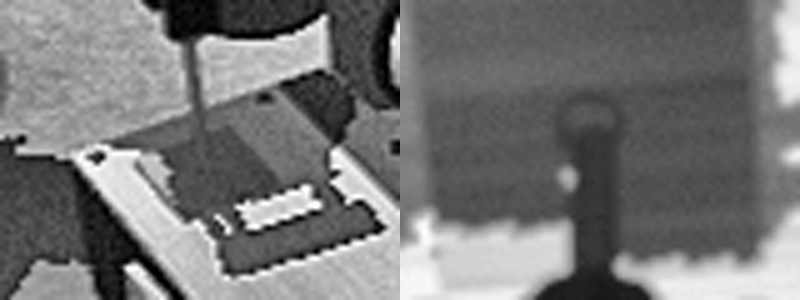

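The wrist crop puts the hole ring at (313.0,239.8) and the rod at about (314,241). The tip is therefore roughly 0.7 mm to the -y side, so I'll shift +y slightly and then descend in small felt steps.

>>> play_rows:
  commands:
    - [[0, 0.0007, 0, 0, 0, 0, 1], [0, 0.0007, -0.001, 0, 0, 0, 1], [0, 0.0007, -0.002, 0, 0, 0, 1], [0, 0.0007, -0.003, 0, 0, 0, 1], [0, 0.0007, -0.004, 0, 0, 0, 1]]

```text
time_s: 9.45
tcp_pos: [0.5016, 0.1335, 0.1715]
ee_rot: [[0.966, -0.258, -0.0], [-0.258, -0.966, -0.0], [-0.0, 0.0, -1.0]]
wrist_force: [0.7, 0.2, 0.4]
gripper_width: 0.216
```

>>> play_rows:
  commands:
    - [[0, 0, -0.0005, 0, 0, 0, 1], [0, 0, -0.001, 0, 0, 0, 1], [0, 0, -0.001, 0, 0, 0, 1]]

```text
time_s: 9.75
tcp_pos: [0.5016, 0.1335, 0.1705]
ee_rot: [[0.966, -0.258, -0.0], [-0.258, -0.966, -0.0], [-0.0, 0.0, -1.0]]
wrist_force: [0.0, -0.1, -0.3]
gripper_width: 0.223
```

>>> play_rows:
  commands:
    - [[0, 0, -0.0005, 0, 0, 0, 1], [0, 0, -0.001, 0, 0, 0, 1], [0, 0, -0.001, 0, 0, 0, 1]]

```text
time_s: 10.05
tcp_pos: [0.5016, 0.1335, 0.1695]
ee_rot: [[0.966, -0.258, -0.0], [-0.258, -0.966, -0.0], [-0.0, 0.0, -1.0]]
wrist_force: [0.5, 0.4, -0.8]
gripper_width: 0.224
```

>>> play_rows:
  commands:
    - [[0, 0, -0.0005, 0, 0, 0, 1], [0, 0, -0.001, 0, 0, 0, 1], [0, 0, -0.001, 0, 0, 0, 1]]

```text
time_s: 10.35
tcp_pos: [0.5016, 0.1335, 0.1684]
ee_rot: [[0.966, -0.258, -0.0], [-0.258, -0.966, -0.0], [-0.0, 0.0, -1.0]]
wrist_force: [-0.3, 0.0, -0.4]
gripper_width: 0.216
```

>>> play_rows:
  commands:
    - [[0, 0, -0.0005, 0, 0, 0, 1], [0, 0, -0.001, 0, 0, 0, 1], [0, 0, -0.0015, 0, 0, 0, 1], [0, 0, -0.0015, 0, 0, 0, 1]]

```text
time_s: 10.75
tcp_pos: [0.5016, 0.1335, 0.167]
ee_rot: [[0.966, -0.258, -0.0], [-0.258, -0.966, -0.0], [-0.0, 0.0, -1.0]]
wrist_force: [-0.1, -0.4, -0.2]
gripper_width: 0.22
```

The tip is in the hole with no contact force. I'll continue down to just above the striker's range.

>>> play_rows:
  commands:
    - [[0, 0, -0.001, 0, 0, 0, 1], [0, 0, -0.002, 0, 0, 0, 1], [0, 0, -0.0035, 0, 0, 0, 1], [0, 0, -0.005, 0, 0, 0, 1], [0, 0, -0.006, 0, 0, 0, 1]]

```text
time_s: 11.25
tcp_pos: [0.5016, 0.1335, 0.1608]
ee_rot: [[0.966, -0.258, -0.0], [-0.258, -0.966, -0.0], [-0.0, 0.0, -1.0]]
wrist_force: [-1.1, 0.1, -0.1]
gripper_width: 0.219
```

>>> play_rows:
  commands:
    - [[0, 0, -0.002, 0, 0, 0, 1], [0, 0, -0.004, 0, 0, 0, 1], [0, 0, -0.006, 0, 0, 0, 1], [0, 0, -0.008, 0, 0, 0, 1], [0, 0, -0.009, 0, 0, 0, 1]]

```text
time_s: 11.75
tcp_pos: [0.5015, 0.1335, 0.1518]
ee_rot: [[0.966, -0.258, -0.0], [-0.258, -0.966, -0.0], [-0.0, 0.0, -1.0]]
wrist_force: [-0.4, 0.4, -0.6]
gripper_width: 0.219
```

>>> play_rows:
  commands:
    - [[0, 0, -0.001, 0, 0, 0, 1], [0, 0, -0.002, 0, 0, 0, 1], [0, 0, -0.003, 0, 0, 0, 1], [0, 0, -0.004, 0, 0, 0, 1], [0, 0, -0.005, 0, 0, 0, 1]]

```text
time_s: 12.25
tcp_pos: [0.5016, 0.1335, 0.147]
ee_rot: [[0.966, -0.258, 0.0], [-0.258, -0.966, 0.0], [0.0, -0.0, -1.0]]
wrist_force: [0.6, 0.6, -0.9]
gripper_width: 0.221
```

>>> play_rows:
  commands:
    - [[0, 0, -0.0005, 0, 0, 0, 1], [0, 0, -0.001, 0, 0, 0, 1], [0, 0, -0.0015, 0, 0, 0, 1], [0, 0, -0.002, 0, 0, 0, 1], [0, 0, -0.0025, 0, 0, 0, 1]]

```text
time_s: 12.75
tcp_pos: [0.5016, 0.1336, 0.1445]
ee_rot: [[0.966, -0.258, 0.0], [-0.258, -0.966, 0.0], [0.0, -0.0, -1.0]]
wrist_force: [-0.1, -0.3, -0.5]
gripper_width: 0.223
```

>>> play_rows:
  commands:
    - [[0, 0, -0.0005, 0, 0, 0, 1], [0, 0, -0.001, 0, 0, 0, 1], [0, 0, -0.0015, 0, 0, 0, 1], [0, 0, -0.002, 0, 0, 0, 1], [0, 0, -0.0025, 0, 0, 0, 1]]

```text
time_s: 13.25
tcp_pos: [0.5017, 0.1336, 0.1421]
ee_rot: [[0.966, -0.258, 0.0], [-0.258, -0.966, 0.0], [0.0, -0.0, -1.0]]
wrist_force: [-0.3, 0.5, 0.8]
gripper_width: 0.222
```

>>> play_rows:
  commands:
    - [[0, 0, -0.0005, 0, 0, 0, 1], [0, 0, -0.001, 0, 0, 0, 1], [0, 0, -0.0015, 0, 0, 0, 1], [0, 0, -0.002, 0, 0, 0, 1], [0, 0, -0.0025, 0, 0, 0, 1]]

```text
time_s: 13.75
tcp_pos: [0.5023, 0.1337, 0.1407]
ee_rot: [[0.966, -0.257, 0.002], [-0.257, -0.966, 0.0], [0.002, -0.001, -1.0]]
wrist_force: [-1.5, 0.5, 7.1]
gripper_width: 0.222
```

The striker has been touched: 7 N at TCP z of about 0.141. I'll press on slowly, watching force and tray.

>>> play_rows:
  commands:
    - [[0, 0, -0.0005, 0, 0, 0, 1], [0, 0, -0.001, 0, 0, 0, 1], [0, 0, -0.0015, 0, 0, 0, 1], [0, 0, -0.002, 0, 0, 0, 1], [0, 0, -0.002, 0, 0, 0, 1]]

```text
time_s: 14.25
tcp_pos: [0.5024, 0.1337, 0.139]
ee_rot: [[0.966, -0.257, 0.002], [-0.257, -0.966, 0.0], [0.002, -0.001, -1.0]]
wrist_force: [-0.7, -0.6, 7.6]
gripper_width: 0.221
```

>>> play_rows:
  commands:
    - [[0, 0, -0.0005, 0, 0, 0, 1], [0, 0, -0.001, 0, 0, 0, 1], [0, 0, -0.0015, 0, 0, 0, 1], [0, 0, -0.002, 0, 0, 0, 1], [0, 0, -0.002, 0, 0, 0, 1]]

```text
time_s: 14.75
tcp_pos: [0.5026, 0.1337, 0.1373]
ee_rot: [[0.966, -0.257, 0.003], [-0.257, -0.966, 0.0], [0.002, -0.001, -1.0]]
wrist_force: [-0.9, -1.0, 8.0]
gripper_width: 0.221
```

>>> play_rows:
  commands:
    - [[0, 0, -0.0005, 0, 0, 0, 1], [0, 0, -0.001, 0, 0, 0, 1], [0, 0, -0.0015, 0, 0, 0, 1], [0, 0, -0.002, 0, 0, 0, 1], [0, 0, -0.002, 0, 0, 0, 1]]

```text
time_s: 15.25
tcp_pos: [0.5026, 0.1337, 0.1353]
ee_rot: [[0.966, -0.257, 0.003], [-0.257, -0.966, 0.0], [0.003, -0.001, -1.0]]
wrist_force: [-0.3, -0.6, 6.8]
gripper_width: 0.223
```

```bash
cat > tray.py <<'E'
from h import *
s=r.sense();print(s['time_s'],s['tcp_pos'],s['wrist_force'])
J=np.array([[.984,-.176],[.176,.984]]) # rows jig x, y
for W,n in ((cloud(dict(np.load('/tmp/side.npz'))),'before'),(cloud(cap('side')),'now')):
    q=W[...,:2]@J.T; z=W[...,2]; e=np.array([.5,.0])@J.T
    m=(abs(z-.065)<.006)&(abs(q[...,1]-e[1])<.12)&(q[...,0]<e[0])&(q[...,0]>.28)
    print(n,m.sum(),np.percentile(q[m][:,0],[2,10,50]).round(4) if m.sum() else '')
E
python3 tray.py
```

```text
15.25 [0.50262717 0.13374533 0.13534706] [-0.28448593 -0.57039093  6.84653704]
before 445 [0.4139 0.4146 0.4201]
now 451 [0.4065 0.4072 0.4129]
```

The tray has begun to move (7 mm so far). I'll hold here and recheck.

>>> play_rows:
  commands:
    - [[0, 0, 0, 0, 0, 0, 1], [0, 0, 0, 0, 0, 0, 1], [0, 0, 0, 0, 0, 0, 1], [0, 0, 0, 0, 0, 0, 1], [0, 0, 0, 0, 0, 0, 1]]

```text
time_s: 15.8
tcp_pos: [0.5024, 0.1338, 0.1347]
ee_rot: [[0.966, -0.257, 0.002], [-0.257, -0.966, 0.0], [0.002, -0.001, -1.0]]
wrist_force: [-1.5, 0.1, 6.6]
gripper_width: 0.216
```

```bash
python3 tray.py
```

```text
15.8 [0.50237614 0.1337639  0.13471132] [-1.49582756  0.07236018  6.58103818]
before 445 [0.4139 0.4146 0.4201]
now 454 [0.3647 0.3653 0.3711]
```

The tray is about 49 mm further out, which is its stop. Withdrawing straight up and going back to the stand.

>>> play_rows:
  commands:
    - [[0, 0, 0.002, 0, 0, 0, 1], [0, 0, 0.006, 0, 0, 0, 1], [0, 0, 0.012, 0, 0, 0, 1], [0, 0, 0.019, 0, 0, 0, 1], [0, 0, 0.026, 0, 0, 0, 1]]

```text
time_s: 16.35
tcp_pos: [0.5016, 0.1336, 0.1601]
ee_rot: [[0.966, -0.258, -0.0], [-0.258, -0.966, 0.0], [-0.0, 0.0, -1.0]]
wrist_force: [-0.3, -0.4, -0.6]
gripper_width: 0.218
```

>>> play_rows:
  commands:
    - [[0, 0, 0.008, 0, 0, 0, 1], [0, 0, 0.018, 0, 0, 0, 1], [0, 0, 0.03, 0, 0, 0, 1], [0, 0, 0.042, 0, 0, 0, 1], [0, 0, 0.05, 0, 0, 0, 1]]

```text
time_s: 16.85
tcp_pos: [0.5021, 0.1338, 0.2113]
ee_rot: [[0.966, -0.258, 0.002], [-0.258, -0.966, 0.001], [0.002, -0.001, -1.0]]
wrist_force: [-0.3, 0.3, -0.6]
gripper_width: 0.219
```

>>> play_rows:
  commands:
    - [[0, -0.015, 0, 0, 0, 0, 1], [0, -0.04, 0, 0, 0, 0, 1], [0, -0.075, 0, 0, 0, 0, 1], [-0.005, -0.11, 0, 0, 0, 0, 1], [-0.01, -0.145, 0, 0, 0, 0, 1]]

```text
time_s: 17.35
tcp_pos: [0.4907, -0.0134, 0.2092]
ee_rot: [[0.966, -0.258, -0.001], [-0.258, -0.966, -0.0], [-0.001, 0.001, -1.0]]
wrist_force: [0.9, 0.4, -0.4]
gripper_width: 0.221
```

>>> play_rows:
  commands:
    - [[-0.005, -0.035, 0, 0, 0, 0, 1], [-0.01, -0.07, 0, 0, 0, 0, 1], [-0.015, -0.105, 0, 0, 0, 0, 1], [-0.02, -0.14, 0, 0, 0, 0, 1], [-0.02, -0.175, 0, 0, 0, 0, 1]]

```text
time_s: 17.85
tcp_pos: [0.47, -0.1883, 0.2094]
ee_rot: [[0.966, -0.258, -0.001], [-0.258, -0.966, 0.0], [-0.001, -0.0, -1.0]]
wrist_force: [0.9, 1.4, -0.4]
gripper_width: 0.224
```

>>> play_rows:
  commands:
    - [[0, -0.035, 0, 0, 0, 0, 1], [0, -0.07, 0, 0, 0, 0, 1], [0, -0.105, 0, 0, 0, 0, 1], [0, -0.135, 0, 0, 0, 0, 1], [0, -0.155, 0, 0, 0, 0, 1]]

```text
time_s: 18.35
tcp_pos: [0.4704, -0.3438, 0.2089]
ee_rot: [[0.966, -0.26, -0.001], [-0.26, -0.966, 0.001], [-0.002, -0.0, -1.0]]
wrist_force: [0.7, 0.2, -0.3]
gripper_width: 0.221
```

>>> play_rows:
  commands:
    - [[-0.0005, -0.01, 0, 0, 0, 0, 1], [-0.0005, -0.016, -0.015, 0, 0, 0, 1], [-0.0005, -0.0167, -0.03, 0, 0, 0, 1], [-0.0005, -0.0167, -0.045, 0, 0, 0, 1], [-0.0005, -0.0167, -0.045, 0, 0, 0, 1]]

```text
time_s: 18.85
tcp_pos: [0.4692, -0.3571, 0.1621]
ee_rot: [[0.966, -0.258, -0.005], [-0.258, -0.966, 0.003], [-0.006, -0.002, -1.0]]
wrist_force: [-0.1, -0.5, 0.5]
gripper_width: 0.219
```

Run:
```python
from h import *
s=r.sense();t=s['tcp_pos'];print(s['time_s'],t,s['wrist_force'],s['gripper_width'])
a=cap('side');b=cap('wrist')
g=lambda I:cv2.createCLAHE(4,(2,2)).apply(cv2.cvtColor(I,cv2.COLOR_RGB2GRAY))
A=g(a['image'][300:390,350:470]);B=g(b['image'][180:270,260:380])
cv2.imwrite('pics/c5.png',np.hstack([cv2.resize(I,(400,300),interpolation=2) for I in(A,B)]))
```

```text
18.85 [ 0.4692109  -0.35707315  0.16208005] [-0.09736963 -0.48308195  0.47631325] 0.21920797456247929
```

View pics/c5.png

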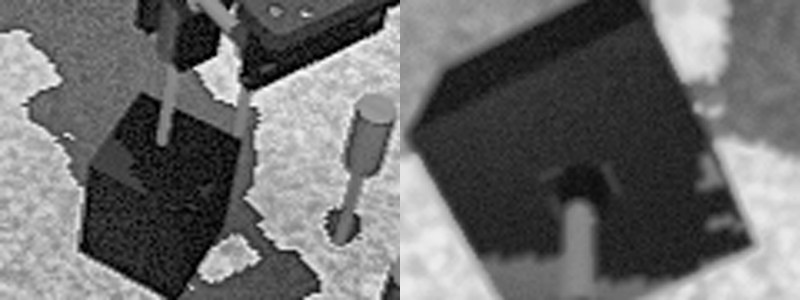

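The crop shows the tip about 10 mm over the stand, with the stand hole (wrist crop, about (580,182)) in line with the rod (about (580,205)). Lowering in, gently.

>>> play_rows:
  commands:
    - [[0, 0, 0, 0, 0, 0, 1], [0, 0, -0.003, 0, 0, 0, 1], [0, 0, -0.006, 0, 0, 0, 1], [0, 0, -0.008, 0, 0, 0, 1], [0, 0, -0.008, 0, 0, 0, 1]]

```text
time_s: 19.45
tcp_pos: [0.4709, -0.358, 0.1562]
ee_rot: [[0.966, -0.258, -0.001], [-0.258, -0.966, 0.0], [-0.001, -0.0, -1.0]]
wrist_force: [-0.3, 0.0, -0.9]
gripper_width: 0.219
```

>>> play_rows:
  commands:
    - [[0, 0, -0.001, 0, 0, 0, 1], [0, 0, -0.002, 0, 0, 0, 1], [0, 0, -0.003, 0, 0, 0, 1], [0, 0, -0.004, 0, 0, 0, 1], [0, 0, -0.004, 0, 0, 0, 1]]

```text
time_s: 19.95
tcp_pos: [0.471, -0.3581, 0.1523]
ee_rot: [[0.966, -0.258, -0.0], [-0.258, -0.966, 0.0], [-0.0, -0.0, -1.0]]
wrist_force: [-0.4, 0.5, -0.3]
gripper_width: 0.22
```

Tip at 0.073 m, no contact. Going on down.

>>> play_rows:
  commands:
    - [[0, 0, -0.002, 0, 0, 0, 1], [0, 0, -0.005, 0, 0, 0, 1], [0, 0, -0.008, 0, 0, 0, 1], [0, 0, -0.011, 0, 0, 0, 1], [0, 0, -0.013, 0, 0, 0, 1]]

```text
time_s: 20.45
tcp_pos: [0.471, -0.3581, 0.1391]
ee_rot: [[0.966, -0.258, -0.001], [-0.258, -0.966, 0.0], [-0.001, -0.0, -1.0]]
wrist_force: [-0.3, 0.4, -0.4]
gripper_width: 0.221
```

>>> play_rows:
  commands:
    - [[0, 0, -0.005, 0, 0, 0, 1], [0, 0, -0.011, 0, 0, 0, 1], [0, 0, -0.017, 0, 0, 0, 1], [0, 0, -0.023, 0, 0, 0, 1], [0, 0, -0.028, 0, 0, 0, 1]]

```text
time_s: 20.95
tcp_pos: [0.471, -0.358, 0.1108]
ee_rot: [[0.966, -0.258, -0.001], [-0.258, -0.966, 0.0], [-0.001, -0.0, -1.0]]
wrist_force: [0.3, 0.2, -0.5]
gripper_width: 0.221
```

>>> play_rows:
  commands:
    - [[0, 0, -0.005, 0, 0, 0, 1], [0, 0, -0.01, 0, 0, 0, 1], [0, 0, -0.015, 0, 0, 0, 1], [0, 0, -0.02, 0, 0, 0, 1], [0, 0, -0.022, 0, 0, 0, 1]]

```text
time_s: 21.45
tcp_pos: [0.4708, -0.358, 0.0888]
ee_rot: [[0.966, -0.258, -0.001], [-0.258, -0.966, 0.0], [-0.001, -0.0, -1.0]]
wrist_force: [0.1, -0.3, -1.8]
gripper_width: 0.219
```

>>> play_rows:
  commands:
    - [[0, 0, -0.001, 0, 0, 0, 1], [0, 0, -0.002, 0, 0, 0, 1], [0, 0, -0.003, 0, 0, 0, 1], [0, 0, -0.0035, 0, 0, 0, 1], [0, 0, -0.0035, 0, 0, 0, 1]]

```text
time_s: 21.95
tcp_pos: [0.4711, -0.3581, 0.0861]
ee_rot: [[0.966, -0.258, 0.0], [-0.258, -0.966, -0.0], [0.0, 0.0, -1.0]]
wrist_force: [-0.3, 0.3, -0.7]
gripper_width: 0.217
```

>>> play_rows:
  commands:
    - [[0, 0, -0.0005, 0, 0, 0, 1], [0, 0, -0.001, 0, 0, 0, 1], [0, 0, -0.0015, 0, 0, 0, 1], [0, 0, -0.0017, 0, 0, 0, 1], [0, 0, -0.0017, 0, 0, 0, 1]]

```text
time_s: 22.45
tcp_pos: [0.4711, -0.3582, 0.0845]
ee_rot: [[0.966, -0.258, 0.0], [-0.258, -0.966, -0.0], [0.0, 0.0, -1.0]]
wrist_force: [0.1, 0.7, 1.9]
gripper_width: 0.219
```

Seated with light contact, at the same TCP height as when it was picked up. Opening, then rising clear.

>>> play_rows:
  commands:
    - [[0, 0, 0, 0, 0, 0, 0.74], [0, 0, 0, 0, 0, 0, 0.7], [0, 0, 0, 0, 0, 0, 0.6], [0, 0, 0, 0, 0, 0, 0.4], [0, 0, 0, 0, 0, 0, 0.3]]

```text
time_s: 22.95
tcp_pos: [0.4711, -0.3582, 0.0843]
ee_rot: [[0.966, -0.258, -0.0], [-0.258, -0.966, -0.0], [-0.0, 0.0, -1.0]]
wrist_force: [-0.5, 0.8, -0.3]
gripper_width: 0.486
```

>>> play_rows:
  commands:
    - [[0, 0, 0, 0, 0, 0, 0.3], [0, 0, 0, 0, 0, 0, 0.3], [0, 0, 0, 0, 0, 0, 0.3], [0, 0, 0.01, 0, 0, 0, 0.3], [0, 0, 0.025, 0, 0, 0, 0.3]]

```text
time_s: 23.45
tcp_pos: [0.4706, -0.3579, 0.1093]
ee_rot: [[0.966, -0.258, -0.002], [-0.258, -0.966, 0.001], [-0.002, -0.0, -1.0]]
wrist_force: [0.1, 0.2, -0.5]
gripper_width: 0.695
```

>>> play_rows:
  commands:
    - [[0, 0, 0.03, 0, 0, 0, 0.3], [0, 0, 0.06, 0, 0, 0, 0.3], [0, 0, 0.09, 0, 0, 0, 0.3], [0, 0.03, 0.11, 0, 0, 0, 0.3], [0, 0.07, 0.12, 0, 0, 0, 0.3]]

```text
time_s: 23.95
tcp_pos: [0.4721, -0.2889, 0.2324]
ee_rot: [[0.966, -0.26, 0.005], [-0.26, -0.966, -0.002], [0.005, 0.001, -1.0]]
wrist_force: [0.8, 0.8, -0.6]
gripper_width: 0.699
```

>>> play_rows:
  commands:
    - [[-0.02, 0.04, 0, 0, 0, 0, 0.3], [-0.04, 0.08, 0, 0, 0, 0, 0.3], [-0.05, 0.12, 0, 0, 0, 0, 0.3], [-0.05, 0.14, 0, 0, 0, 0, 0.3], [-0.05, 0.14, 0, 0, 0, 0, 0.3]]

```text
time_s: 24.45
tcp_pos: [0.4209, -0.1464, 0.2307]
ee_rot: [[0.967, -0.254, 0.003], [-0.254, -0.967, 0.0], [0.002, -0.001, -1.0]]
wrist_force: [-0.2, -0.0, 0.1]
gripper_width: 0.701
```

```bash
python3 tray.py
python3 - <<'E'
from h import *
print(r.sense()['gripper_width'])
a=cap('side');save(a,'side5');W=cloud(a)
im=a['image'].astype(int);m=((im[...,0]-im[...,2]>40)&(im[...,0]>1.5*im[...,1])).astype(np.uint8)
k,l,st,c=cv2.connectedComponentsWithStats(m)
for i in range(1,k):
    if 15<st[i,4]<2000:print(c[i].round(),st[i,4],np.nanmedian(W[l==i],0).round(4))
E
```

```text
24.45 [ 0.42091622 -0.14643493  0.2307352 ] [-0.19895355 -0.00948829  0.08016933]
before 445 [0.4139 0.4146 0.4201]
now 453 [0.3645 0.3652 0.3706]
0.6972510388172515
[324. 132.] 20 [ 1.9914  1.3894 -0.6597]
[346. 151.] 27 [ 1.9947  1.1704 -0.7188]
[377. 158.] 31 [ 1.9943  0.9273 -0.6617]
[400. 177.] 38 [ 1.9963  0.7488 -0.718 ]
[439. 186.] 32 [ 1.9977  0.4819 -0.6602]
[460. 206.] 52 [ 1.995   0.3401 -0.7177]
[510. 219.] 45 [ 1.9946  0.0558 -0.6596]
[550. 249.] 22 [ 1.9979 -0.1609 -0.7217]
[429. 300.] 60 [ 0.5628 -0.3486  0.1133]
[426. 312.] 61 [ 0.5554 -0.3519  0.0892]
[401. 329.] 74 [ 0.4707 -0.3581  0.1188]
[461. 338.] 149 [ 0.5376 -0.4361  0.1113]
[400. 341.] 20 [ 0.4641 -0.3642  0.0967]
[473. 382.] 106 [ 0.4699 -0.4988  0.1136]
```

View pics/side5.png

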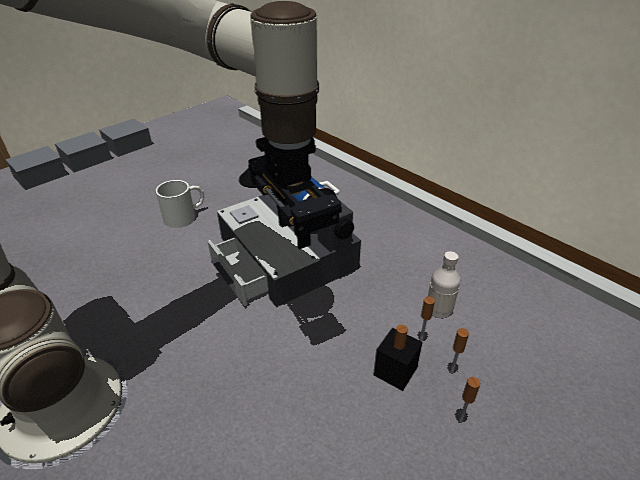

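The side view shows the tray out at about (240,270) and the pin home in the stand at (401,335), its top at 0.119 m as before. The mug, bottle and cone have not moved, and the gripper is clear of everything. Handing in.

```bash
python3 -c "
from station import r
print(r.finish_job())"
```

```text
the job is handed in; nothing more can be done
None
```

I took the pin from its stand and fed it down the guide-plate hole without any contact force. It met the striker about 29 mm down, and I pressed slowly until the latch let go and the tray sprang out. The most I read was 8 N, against the 25 N limit, though force was only sampled at the end of each move. I then put the pin back in its stand and handed the job in at about 24.5 s of the 72 s allowed.

**Tray:** it stands 49.4 mm further out than at the start, which matches its 50 mm stop within camera error.

**Pin:** the gripper let go at the same height it picked the pin up from (0.0845 m), with about 2 N of seating contact. The side camera put the top of its grip at 0.119 m, the same as before.

**Everything else:** in the last picture the gripper was clear of everything. The mug and bottle stood where they started, and the cone, then mostly hidden behind the gripper, looked unmoved. I compared these by eye in the picture and did not measure them. No check failed or disagreed.

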